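# Snap the stop clip onto the fill pipe

## Task

The orange stop clip of the fill pipe has been taken off and stands on the table. Press it straight down over the bare steel pipe, between its two uprights, until both arms have snapped round the pipe and the clip is fully home, and have it sit close up against the brass collar, on the long bare side of the collar. The pipe rides on soft springs: press no more than a little harder than the snap needs, so as not to drive the pipe down to its stops, then let go of the clip, and do not knock the two bottles behind the stand.

Things in the scene. Friction and masses are not known exactly. Their poses are not given: they have to be found in the camera images.
- clip: Orange plastic stop clip, loose, about 50 g, standing upright on its two arms. Origin on the axis of its bore, 18 mm above the table as it stands; local x along the bore (24 mm long, same both ways round), y across, z up. A bridge 31 mm wide (y) has its flat underside 11 mm above the origin and its top 17 mm above; a grip tab stands on the bridge.
- clip_tab (a point): In the clip's grip tab, 37 mm above the clip's origin, a good place to grip. The tab is 16 mm thick (local y) and 24 mm long (local x), from 17 to 46 mm above the origin: grip it across its thickness, above the bridge.
- clip_mouth (a point): Midway between the clip's two arm nubs, 8 mm below the clip's origin. The nubs are 17 mm apart and must spread to 22 mm to pass the pipe. Flared lips below them, down to 18 mm below the origin and 28 mm apart inside, centre the clip if it is up to about 2 mm off to the side.
- stand: Low aluminium stand of the fill pipe, fixed: base plate 160 x 64 x 10 mm, two uprights 110 mm high and 14 mm thick, which leave the pipe bare from x = -59 to +59 mm but for the collar. Origin on the table under the middle of the pipe; local x along the pipe towards the brass collar.
- pipe_mid (a point): Middle of the axis of the polished steel fill pipe, 22 mm diameter, level, axis 100 mm above the table; x along the pipe towards the collar, z up. Moves with the pipe, which can only sink, on soft springs, farther than the clip needs to travel over it: it gives way under the push and comes up again. Clip home: its origin on this axis, the bridge on top of the pipe.
- pipe (a joint): how far the fill pipe has sunk on its springs, m: 0 at rest, grows downward, hard stop at 0.034; it must stay under 0.031. The push of the clip rises to about 13 to 20 N while its origin comes from 16 mm (nubs meet the pipe) to 8 mm above the pipe axis (widest point), then drops as the arms snap past. Once home, the clip slides along the pipe at about 1 to 4 N.
- collar_face (a point): On the pipe axis, in the face of the brass collar that looks towards the middle of the pipe. The collar, 33 mm diameter, is fixed on the pipe from x = 32 to 42 mm; the clip's end is to touch this face, with the clip's origin 12 mm from it, towards the middle.
- jaw_a (a joint): opening of one clip arm, rad: 0 closed, about 0.16 when it is spread over the pipe's widest point, near 0 again when home
- jaw_b (a joint): the same for the other arm
- bottle_a: golden oval bottle with white top behind the stand, to be left alone, 26 x 52 x 97 mm; origin under its centre
- bottle_b: another golden oval bottle with white top behind the stand, to be left alone, 26 x 52 x 97 mm; origin under its centre

How it is judged:
At the end, for the whole second after the job is handed in: Clip at rest, fully home on the pipe: bore axis within 3 mm of the pipe axis, tilted and turned under 0.12 rad, both arms under 0.07 rad; its end under 3.5 mm from the inner face of the brass collar; pipe back up on its springs (sunk under 2 mm) (z of clip in the frame of pipe_mid between -0.003 and 0.003 m and y of clip in the frame of pipe_mid between -0.003 and 0.003 m and x of clip in the frame of pipe_mid between 0.0165 and 0.0215 m and angle between the x axis of clip and the x axis of pipe_mid, either way round below 0.12 rad and angle between clip's own z axis and vertical below 0.12 rad and value of joint each of jaw_a, jaw_b below 0.07 rad and value of joint pipe below 0.002 m and linear speed of clip below 0.01 m/s); the robot touches nothing.
It fails at once if the pipe is driven down close to its stops (sunk 31 mm or more) (value of joint pipe above 0.031 m).
It fails at once if the clip is pressed on the pipe or collar with more than 40 N (contact force between clip and stand above 40 N).
It fails at once if one of the two bottles behind the stand is shoved by more than 25 mm (distance of any of bottle_a, bottle_b from where it was at the start of the episode above 0.025 m).
It also fails if it takes over 64 s, if anything falls off the work surface, if the arm or the gripper's body presses on something with over 40 N, if the wrist force passes 120 N, or if a joint passes its speed limit or range.

## Robot

A 6-joint arm with a two-finger parallel gripper is mounted at the origin on the work surface; the furniture and walls round the work are solid. World frame = base frame: x ahead of the robot, y to its left, z up, the work surface at z = 0. Lengths are in m, angles in rad, forces in N, time in s.
With the tool pointing down it reaches from about 0.3 to 0.875 m from the base axis. Payload 4.2 kg.
Tool frame: the origin (TCP) lies midway between the tips of the shut fingers; the grasp point (between the pads) lies 19 mm behind it; z points along the fingers, y is the line along which they close (so a half turn about z gives the same grasp; the last joint's range is limited). The gripper opens to 85 mm and grips with 20 to 120 N. Pads are 22 mm wide; open, the fingers measure 114 mm over their backs; the gripper's body (76 mm by 85 mm) begins 54 mm behind the grasp point. The pads swing forward as they close: fully open they stand 13 mm farther back than shut.
Start: joints at [-1.282, 0.32, 1.565, -0, 1.257, -0.02], TCP at [0.175, -0.548, 0.231] pointing down, gripper open.
Joint ranges: [-3.11, 3.11], [-0.84, 2.01], [0.21, 2.61], [-1.34, 4.49], [0.05, 2.63], [-2.56, 2.56]. Speed limits (rad/s): [2.57, 2.57, 3.14, 3.14, 3.14, 3.14].

## Interface

Orientations are given as a 3x3 rotation matrix whose columns are the frame's x, y, z axes.
In Python, from workcell import readout, vision, workorder gives the robot as it stands.
- The arm moves only by the tool carry_out, never from a script. Its argument "moves" is a list of rows, each an object of numbers: "x", "y", "z": the shift along the tool's x, y, z in m; "ax", "ay", "az": the turn, a rotation vector about the tool's x, y, z in rad; "hand": the finger opening in m, from 0 to 0.0854. In form: [{"x": .., "y": .., "z": .., "ax": .., "ay": .., "az": .., "hand": ..}, ...]. A call has 1 to 10 rows; each row is the pose to reach, as a shift and turn from the pose commanded when the call began, along the tool's axes at that moment; what a row does not reach only later rows make up. A row lasts 1/10 s, in which the tool goes at most 50 mm and 8.59 degrees, less where a joint would pass 70% of its speed; a pose out of reach is approached as far as the arm can. A call with a gripper value outside its range is refused whole. The fingers move at their own pace and stop on an object; "force" is the grip in N (left out, the last holds). Time passes only in rows, so rows that repeat a pose let the fingers close. It gives the time, the measured TCP pose, the force, the opening and the grip force at its end, in the units of the state.
- readout.get_obs(): the state, without advancing time (a new reading comes with each control period).
- vision.read_camera(name): name is "scene" or "top"; returns the picture (420x560x3 uint8, red, green, blue); there is no depth.
- vision.calibration(name): a dict with "K" (3x3 intrinsics, pixels), "eye" and "orientation" of the camera in the world. Camera axes: x right, y up, looking along -z (the intrinsics and any distortion apply to the point x, -y, -z); pixel columns grow to the right and rows downward; lengths in m; the calibration is good to about 2 mm. A picture is of the moment at which its call begins. calibration takes no time and is no camera call.
- workorder.finish_job(): hands the job in; it is judged then, once.
The state is a dict: "time": time; "q": joint angles; "qd": joint speeds; "tau": joint torques, N m; "eef_pos": TCP position; "ee_rot": TCP orientation; "ft_force": force on the tool from outside, world axes, zero at the start; "moment": the same for the moment, N m; "grip_width": finger opening in m; "grasp_force": force on a finger pad.
Only numpy, scipy, OpenCV 4.12 (cv2) and the standard library are available. Lean on these libraries where they do the work, as an engineer would, in place of code of your own. Each camera call takes 0.05 s, during which the arm holds its last target. There are 200 camera calls.

## Working session

There is one attempt and no reset: what is moved stays moved. The work goes in short steps, Python scripts to look and compute and a tool call to move; the robot and the scene stay as the last step left them, time stands still between calls to the robot, and variables do not carry over. Pictures are saved under pics/ and viewed, at most 10 in all, crops included, and the job is handed in when it is done.

Besides the shell and the picture viewer there is one more tool, called after "Request:" as name([rows], argument=value, ...), one row to a line, values as JSON. carry_out: Moves the arm, as the interface text tells. Its arguments: {"type":"object","properties":{"moves":{"type":"array","items":{"type":"object","properties":{"x":{"type":"number"},"y":{"type":"number"},"z":{"type":"number"},"ax":{"type":"number"},"ay":{"type":"number"},"az":{"type":"number"},"hand":{"type":"number"}}}},"force":{"type":"number"}},"required":["moves"]}

```bash
mkdir -p pics
python3 - <<'E'
from workcell import readout, vision
import cv2
for n in ("scene","top"):
    im=vision.read_camera(n); cv2.imwrite(f"pics/{n}0.png",im[...,::-1])
    c=vision.calibration(n); print(n,c)
o=readout.get_obs(); print(o)
E
```

```text
scene {'K': array([[533.60624926,   0.        , 269.77228381],
       [  0.        , 533.60624926, 206.4145976 ],
       [  0.        ,   0.        ,   1.        ]]), 'eye': array([-0.22838339,  0.82159905,  0.60106824]), 'orientation': array([[-0.7009957 ,  0.33570409, -0.62921204],
       [-0.71293843, -0.35213269,  0.60640034],
       [-0.01799506,  0.87367347,  0.48617985]])}
top {'K': array([[433.19088725,   0.        , 270.92603245],
       [  0.        , 433.19088725, 208.00389638],
       [  0.        ,   0.        ,   1.        ]]), 'eye': array([0.33566686, 0.17124476, 0.91890108]), 'orientation': array([[ 0.02455941,  0.99349169, -0.11122541],
       [-0.99854412,  0.02972367,  0.04501272],
       [ 0.04802579,  0.109958  ,  0.99277528]])}
{'time': 0.1, 'q': array([-1.28198492e+00,  3.20253031e-01,  1.56552947e+00,  1.08559904e-05,
        1.25739878e+00, -2.00121167e-02]), 'qd': array([-1.17231119e-04, -4.27186196e-04, -1.72567160e-03, -8.71078803e-04,
       -2.82065276e-05, -9.99911650e-04]), 'tau': array([-4.51909655e-04, -4.16406441e+01, -2.34705538e+01, -1.76591066e-04,
        4.97068511e-03, -1.56526589e-06]), 'eef_pos': array([ 0.1746445 , -0.54740458,  0.23056264]), 'ee_rot': array([[ 9.52692834e-01,  3.03934482e-01, -4.42561942e-04],
       [ 3.03934801e-01, -9.52691613e-01,  1.52577132e-03],
       [ 4.21094636e-05, -1.58810137e-03, -9.99998738e-01]]), 'ft_force': array([0.64360128, 0.69106092, 0.37113275]), 'moment': array([-0.00216624, -0.04674136, -0.01606088]), 'grasp_force': 0.0, 'grip_width': 0.08560732143791719}
```

View pics/scene0.png

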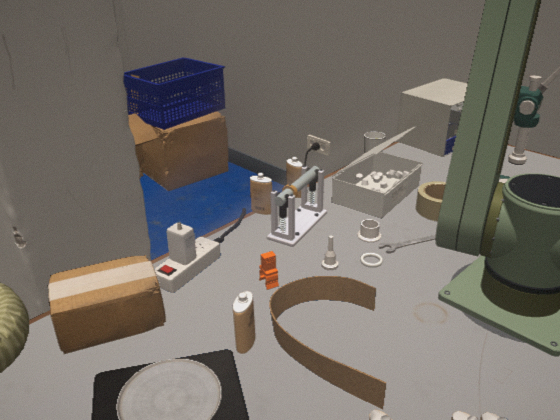

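View pics/top0.png

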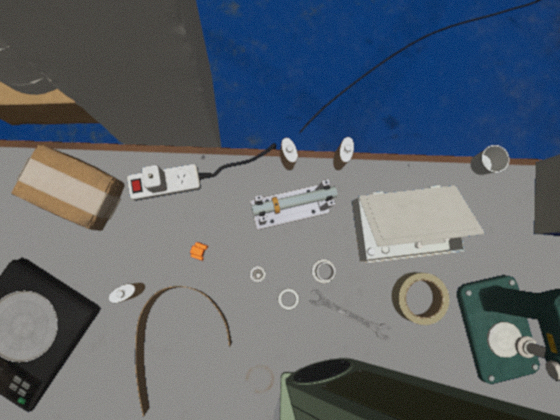

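The scene view shows the orange clip at (269,270) and the stand at (300,205), with the collar on its near-left end at about (290,190). In the top view the clip is at (199,251), the stand centre is near (293,203), and the collar is at (277,203), on the +y side. Next I'll enlarge these areas.

Run:
```python
import cv2, numpy as np
s=cv2.imread("pics/scene0.png"); t=cv2.imread("pics/top0.png")
r=lambda i,x,y,w,h,k: cv2.resize(i[y:y+h,x:x+w],None,fx=k,fy=k,interpolation=cv2.INTER_CUBIC)
a=np.hstack([r(t,243,173,100,60,5),r(t,180,230,40,40,7.5)])
b=np.hstack([r(s,262,150,80,60*300//300,5),r(s,250,240,40,40,7.5)])
cv2.imwrite("pics/cropT.png",a); cv2.imwrite("pics/cropS.png",np.hstack([r(s,262,150,70,100,6),r(s,250,245,40,50,12)[:600,:380]]))
```

```text
(no output)
```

View pics/cropT.png

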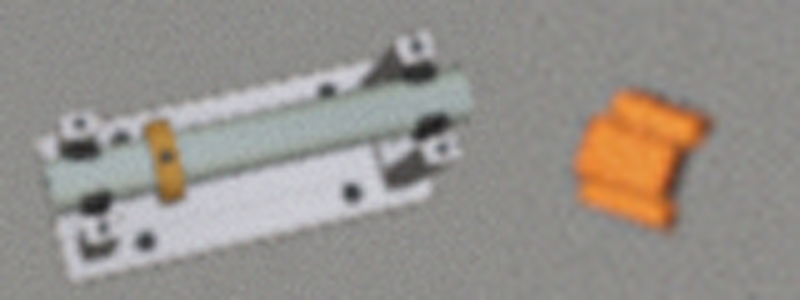

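View pics/cropS.png

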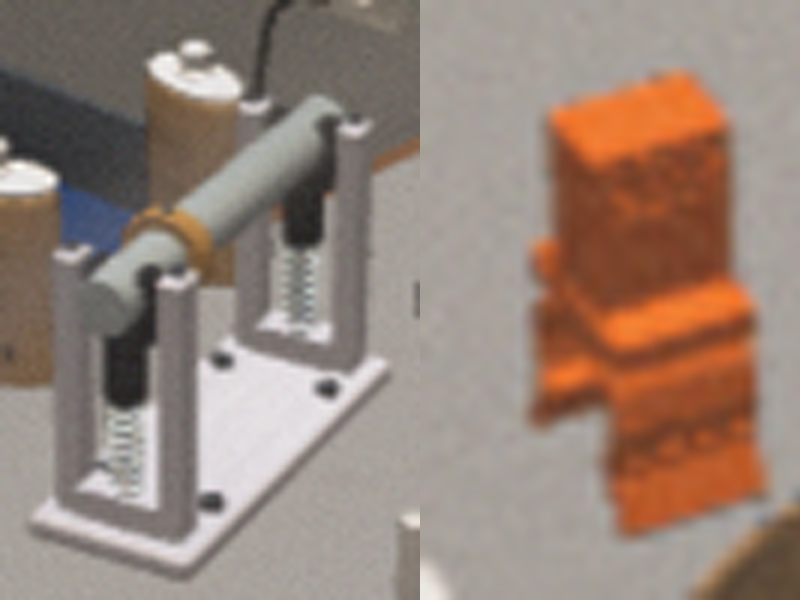

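```bash
cat > h.py <<'E'
import numpy as np, cv2
from workcell import vision
from scipy.optimize import least_squares
C={n:vision.calibration(n) for n in("scene","top")}
def proj(n,P):
    c=C[n]; p=(np.atleast_2d(P)-c["eye"])@c["orientation"]; p=p*[1,-1,-1]
    u=p@c["K"].T; return u[:,:2]/u[:,2:]
def T(q,L,z0=0):
    c,s=np.cos(q[2]),np.sin(q[2]); L=np.atleast_2d(np.array(L,float))
    return np.c_[q[0]+c*L[:,0]-s*L[:,1], q[1]+s*L[:,0]+c*L[:,1], L[:,2]+z0]
def crop(p,k,off,cx=0): return (np.array(p,float)-[cx,0]+.5)/k-.5+off
def fit(D,q0,z0=0):
    f=lambda q: np.concatenate([(proj(n,T(q,L,z0))-p).ravel() for n,L,p in D])
    r=least_squares(f,q0,loss="soft_l1"); return r.x,r.fun.reshape(-1,2)
E
python3 - <<'E'
from h import *
m=1e-3
LS=np.array([[66,0,110],[-66,0,110],[37,0,100]])*m
top=crop([[91,177],[428,97],[165,161]],5,[243,173]); sc=crop([[127,267],[305,117]],6,[262,150])
plT=crop([[72,280],[430,190],[38,148]],5,[243,173]);plS=crop([[33,525],[180,568],[388,365]],6,[262,150])
# stand x -> about +y ; local y -> about -x.
q0=[.35,.13,1.75]
print(proj("top",T(q0,LS)),top)
P=lambda l:np.array(l)*m
# bottom-left in top = +x end, low world x => local +y
D=[("top",LS,top),("scene",LS[:2],sc),("top",P([[80,32,10],[-80,32,10],[80,-32,10]]),plT),
("scene",P([[80,-32,10],[80,32,10],[-80,32,10]]),plS)]
qs,r=fit(D,q0); print("stand",qs,"\n",r.round(2))
for n in("top","scene"):
    print(n,fit([d for d in D if d[0]==n],q0)[0])
# clip; z0=.018
tabT=crop([[595,118],[680,142],[660,200],[578,182]],7.5,[180,230],500)
tabS=crop([[552,118],[690,72],[728,118],[592,168]],12,[250,245],420)
# local x chosen along image right (-x,-y): yaw about -1.95 ; local y = left of x -> world +x?..
yaw=np.arctan2(-87,-35)
# y axis dir:
print("ydir",-np.sin(yaw),np.cos(yaw))
t=P([[-12,8,46],[12,8,46],[12,-8,46],[-12,-8,46]])
D=[("top",t,tabT),("scene",t,tabS)]
qc,r=fit(D,[.24,.33,yaw],.018); print("clip",qc,"\n",r.round(2))
for d in D: print(d[0],fit([d],[.24,.33,yaw],.018)[0])
np.savez("fit.npz",qs=qs,qc=qc)
# overlay
def box(x0,x1,y0,y1,z0,z1): return P([[a,b,c] for a in(x0,x1) for b in(y0,y1) for c in(z0,z1)])
E=[(i,i^k) for i in range(8) for k in(1,2,4) if i<i^k]
def draw(n,k,off,w,h):
    im=cv2.imread(f"pics/{n}0.png")[off[1]:off[1]+h,off[0]:off[0]+w]; im=cv2.resize(im,None,fx=k,fy=k,interpolation=cv2.INTER_CUBIC)
    for q,z,b in[(qs,0,box(-80,80,-32,32,0,10)),(qs,0,box(-59,59,-11,11,100,100)),(qs,0,box(32,42,-16.5,16.5,100,100)),(qc,.018,box(-12,12,-8,8,17,46)),(qc,.018,box(-12,12,-15.5,15.5,11,17))]:
        p=(proj(n,T(q,b,z))-off+.5)*k-.5
        for i,j in E: cv2.line(im,*[tuple(int(round(v)) for v in p[a]) for a in(i,j)],(0,255,0),1)
    return im
cv2.imwrite("pics/ovT.png",draw("top",5,[180,170],160,100)); cv2.imwrite("pics/ovS.png",draw("scene",5,[240,165],100,120))
E
```

```text
[[237.20662956 254.27164477]
 [307.16656198 243.36165693]
 [252.66951892 251.90541416]] [[260.8 208. ]
 [328.2 192. ]
 [275.6 204.8]]
stand [0.44334447 0.09075472 1.8435437 ] 
 [[-0.38  0.08]
 [-0.42 -0.52]
 [-0.55  0.22]
 [ 0.25 -0.55]
 [-0.18 -0.65]
 [-0.49  1.01]
 [ 0.98  0.75]
 [-1.02 -1.96]
 [-0.57 -1.46]
 [ 2.29 -0.63]
 [ 0.64 -1.11]]
top [0.44353212 0.09000706 1.84644242]
scene [0.44138789 0.09387094 1.83767722]
ydir 0.9277394448865277 -0.373228512310672
clip [ 0.3433309   0.27622505 -1.82805057] 
 [[-0.7  -0.28]
 [-0.21 -0.03]
 [ 0.02  0.15]
 [-0.9  -0.9 ]
 [-0.11 -0.34]
 [ 0.03 -0.41]
 [ 1.36  0.04]
 [ 0.94 -0.13]]
top [ 0.34285718  0.27531086 -1.80101793]
scene [ 0.34354547  0.27736008 -1.87058439]
```

View pics/ovT.png

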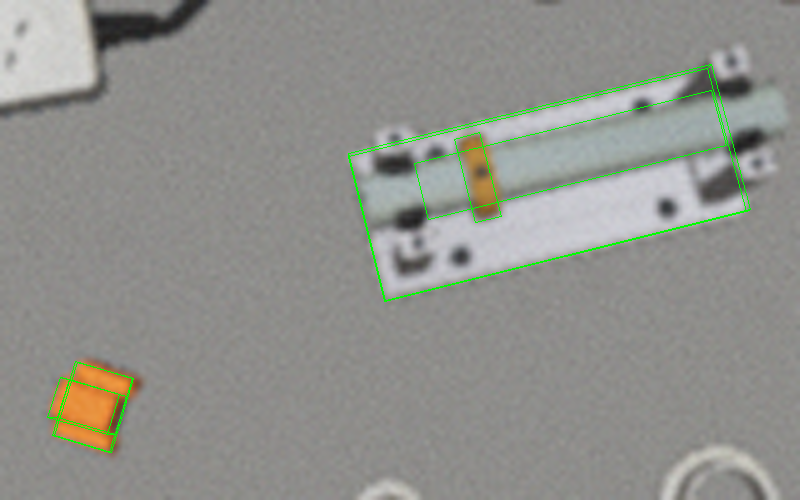

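View pics/ovS.png

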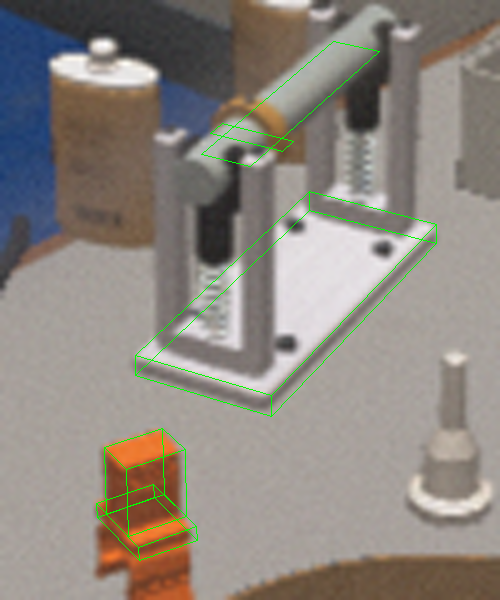

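In the top view the wireframes match the plate, collar and clip. In the scene view the match is within 1–2 px. The measured collar is on the +y end, as the top view showed. I'll move towards the clip on an arc round the base.

Request:
carry_out([
  {"x": 0.4, "y": -0.33, "az": -1.0, "hand": 0.05},
  {"x": 0.4, "y": -0.33, "az": -1.0, "hand": 0.05},
  {"x": 0.4, "y": -0.33, "az": -1.0, "hand": 0.05},
  {"x": 0.4, "y": -0.33, "az": -1.0, "hand": 0.05},
  {"x": 0.4, "y": -0.33, "az": -1.0, "hand": 0.05},
  {"x": 0.4, "y": -0.33, "az": -1.0, "hand": 0.05},
  {"x": 0.4, "y": -0.33, "az": -1.0, "hand": 0.05},
  {"x": 0.4, "y": -0.33, "az": -1.0, "hand": 0.05},
  {"x": 0.4, "y": -0.33, "az": -1.0, "hand": 0.05},
  {"x": 0.4, "y": -0.33, "az": -1.0, "hand": 0.05},
], force=60)

```text
$.moves[0]: bad value
```

Request:
carry_out([
  {"x": 0.4, "y": -0.33, "z": 0, "ax": 0, "ay": 0, "az": -1.0, "hand": 0.05},
  {"x": 0.4, "y": -0.33, "z": 0, "ax": 0, "ay": 0, "az": -1.0, "hand": 0.05},
  {"x": 0.4, "y": -0.33, "z": 0, "ax": 0, "ay": 0, "az": -1.0, "hand": 0.05},
  {"x": 0.4, "y": -0.33, "z": 0, "ax": 0, "ay": 0, "az": -1.0, "hand": 0.05},
  {"x": 0.4, "y": -0.33, "z": 0, "ax": 0, "ay": 0, "az": -1.0, "hand": 0.05},
  {"x": 0.4, "y": -0.33, "z": 0, "ax": 0, "ay": 0, "az": -1.0, "hand": 0.05},
  {"x": 0.4, "y": -0.33, "z": 0, "ax": 0, "ay": 0, "az": -1.0, "hand": 0.05},
  {"x": 0.4, "y": -0.33, "z": 0, "ax": 0, "ay": 0, "az": -1.0, "hand": 0.05},
  {"x": 0.4, "y": -0.33, "z": 0, "ax": 0, "ay": 0, "az": -1.0, "hand": 0.05},
  {"x": 0.4, "y": -0.33, "z": 0, "ax": 0, "ay": 0, "az": -1.0, "hand": 0.05},
], force=60)

```text
time: 1.1
eef_pos: [0.446, -0.1255, 0.2312]
ee_rot: [[0.259, 0.966, -0.0], [0.966, -0.259, -0.0], [-0.0, -0.0, -1.0]]
ft_force: [1.2, -0.7, -0.1]
grip_width: 0.05
grasp_force: 0.0
```

Request:
carry_out([
  {"x": 0.3614, "y": -0.2033, "z": 0.01, "ax": 0, "ay": 0, "az": 0, "hand": 0.05},
  {"x": 0.3614, "y": -0.2033, "z": 0.02, "ax": 0, "ay": 0, "az": 0, "hand": 0.05},
  {"x": 0.3614, "y": -0.2033, "z": 0.03, "ax": 0, "ay": 0, "az": 0, "hand": 0.05},
  {"x": 0.3614, "y": -0.2033, "z": 0.04, "ax": 0, "ay": 0, "az": 0, "hand": 0.05},
  {"x": 0.3614, "y": -0.2033, "z": 0.05, "ax": 0, "ay": 0, "az": 0, "hand": 0.05},
  {"x": 0.3614, "y": -0.2033, "z": 0.06, "ax": 0, "ay": 0, "az": 0, "hand": 0.05},
  {"x": 0.3614, "y": -0.2033, "z": 0.08, "ax": 0, "ay": 0, "az": 0, "hand": 0.05},
  {"x": 0.3614, "y": -0.2033, "z": 0.1, "ax": 0, "ay": 0, "az": 0, "hand": 0.05},
  {"x": 0.3614, "y": -0.2033, "z": 0.12, "ax": 0, "ay": 0, "az": 0, "hand": 0.05},
  {"x": 0.3614, "y": -0.2033, "z": 0.12, "ax": 0, "ay": 0, "az": 0, "hand": 0.05},
])

```text
time: 2.1
eef_pos: [0.3392, 0.2749, 0.107]
ee_rot: [[0.255, 0.967, -0.008], [0.967, -0.255, -0.005], [-0.007, -0.006, -1.0]]
ft_force: [-1.0, -1.1, -0.3]
grip_width: 0.0498
grasp_force: 0.0
```

Run:
```python
from h import *
from workcell import readout
o=readout.get_obs(); print(o["eef_pos"],o["ee_rot"].round(3),o["time"])
s=vision.read_camera("scene")[...,::-1]; t=vision.read_camera("top")[...,::-1]
cv2.imwrite("pics/s1.png",s);cv2.imwrite("pics/t1.png",t)
r=lambda i,x,y,w,h,k: cv2.resize(i[y:y+h,x:x+w],None,fx=k,fy=k,interpolation=cv2.INTER_CUBIC)
cv2.imwrite("pics/c1.png",np.hstack([r(s,225,180,80,120,5),r(t,150,190,80,120,5)]))
```

```text
[0.3391719  0.27492686 0.10702197] [[ 0.255  0.967 -0.008]
 [ 0.967 -0.255 -0.005]
 [-0.007 -0.006 -1.   ]] 2.1
```

View pics/c1.png

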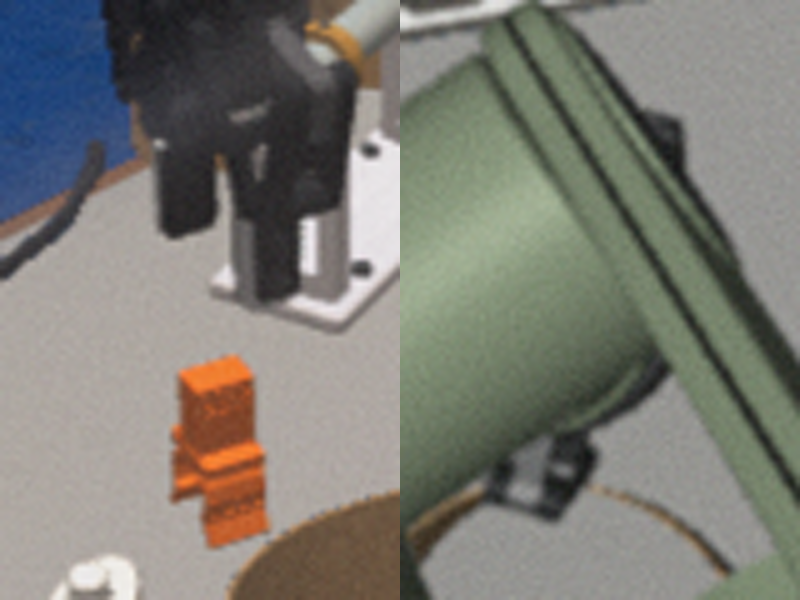

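The crop shows the fingers above the tab, one on each side of it, with the tips near (187,230) and (265,300). I'll descend and grip.

Request:
carry_out([
  {"x": 0, "y": 0, "z": 0.0, "ax": 0, "ay": 0, "az": 0, "hand": 0.05},
  {"x": 0, "y": 0, "z": 0.02, "ax": 0, "ay": 0, "az": 0, "hand": 0.05},
  {"x": 0, "y": 0, "z": 0.04, "ax": 0, "ay": 0, "az": 0, "hand": 0.05},
  {"x": 0, "y": 0, "z": 0.06, "ax": 0, "ay": 0, "az": 0, "hand": 0.05},
  {"x": 0, "y": 0, "z": 0.07, "ax": 0, "ay": 0, "az": 0, "hand": 0.05},
  {"x": 0, "y": 0, "z": 0.07, "ax": 0, "ay": 0, "az": 0, "hand": 0.05},
  {"x": 0, "y": 0, "z": 0.07, "ax": 0, "ay": 0, "az": 0, "hand": 0.05},
])

```text
time: 2.9
eef_pos: [0.3437, 0.2743, 0.0423]
ee_rot: [[0.26, 0.966, 0.002], [0.966, -0.26, 0.001], [0.001, 0.001, -1.0]]
ft_force: [-0.0, -0.2, 0.5]
grip_width: 0.05
grasp_force: 0.0
```

Run:
```python
from h import *
s=vision.read_camera("scene")[...,::-1]
r=lambda i,x,y,w,h,k: cv2.resize(i[y:y+h,x:x+w],None,fx=k,fy=k,interpolation=cv2.INTER_CUBIC)
cv2.imwrite("pics/c2.png",r(s,225,210,80,90,6))
```

```text
(no output)
```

View pics/c2.png

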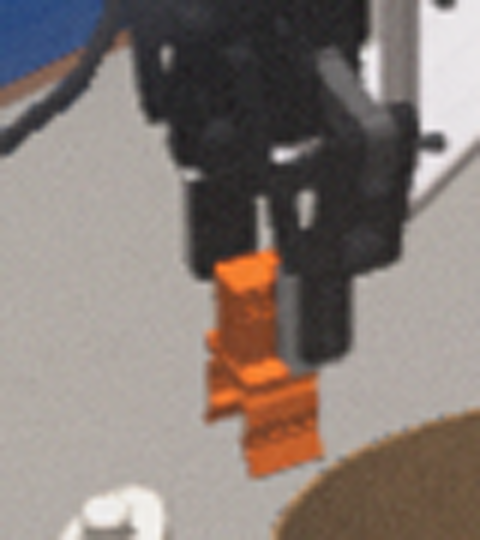

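Run:
```python
from h import *
q=np.load("fit.npz")["qc"]; print(q)
f=lambda P:((proj("scene",P)-[225,210]+.5)*6-.5).round(0)
print("TCP",f([.3437,.2743,.0423]))
R=np.array([[.26,.966,0],[.966,-.26,0],[0,0,-1.]])
for s in(-1,1):
  for z in (.0423,.06): print("finger inner",s,z,f(np.array([[.3437,.2743,z]])+np.array([[a,s*.025,0] for a in(-.011,.011)])@R.T))
print("tabtop",f(T(q,np.array([[-12,8,46],[12,8,46],[12,-8,46],[-12,-8,46]])*1e-3,.018)))
```

```text
[ 0.3433309   0.27622505 -1.82805057]
TCP [[269. 325.]]
finger inner -1 0.0423 [[342. 356.]
 [278. 378.]]
finger inner -1 0.06 [[342. 306.]
 [277. 329.]]
finger inner 1 0.0423 [[260. 274.]
 [197. 295.]]
finger inner 1 0.06 [[259. 226.]
 [195. 246.]]
tabtop [[215. 267.]
 [285. 243.]
 [312. 269.]
 [241. 293.]]
```

The observed tab and finger positions match the prediction, because the near finger hides part of the tab. I'll close the gripper.

Request:
carry_out([
  {"x": 0, "y": 0, "z": 0, "ax": 0, "ay": 0, "az": 0, "hand": 0.01},
  {"x": 0, "y": 0, "z": 0, "ax": 0, "ay": 0, "az": 0, "hand": 0.01},
  {"x": 0, "y": 0, "z": 0, "ax": 0, "ay": 0, "az": 0, "hand": 0.01},
  {"x": 0, "y": 0, "z": 0, "ax": 0, "ay": 0, "az": 0, "hand": 0.01},
  {"x": 0, "y": 0, "z": 0, "ax": 0, "ay": 0, "az": 0, "hand": 0.01},
  {"x": 0, "y": 0, "z": 0, "ax": 0, "ay": 0, "az": 0, "hand": 0.01},
], force=80)

```text
time: 3.55
eef_pos: [0.3431, 0.2746, 0.042]
ee_rot: [[0.259, 0.966, 0.001], [0.966, -0.259, 0.001], [0.001, 0.001, -1.0]]
ft_force: [0.4, -1.7, 6.3]
grip_width: 0.0144
grasp_force: 79.5
```

Gripped, with a width of 14.4 mm. Next I lift, then move over the pipe about 7 mm short of the collar contact position.

Request:
carry_out([
  {"x": 0, "y": 0, "z": -0.04, "ax": 0, "ay": 0, "az": 0, "hand": 0.01},
  {"x": 0, "y": 0, "z": -0.08, "ax": 0, "ay": 0, "az": 0, "hand": 0.01},
  {"x": 0, "y": 0, "z": -0.12, "ax": 0, "ay": 0, "az": 0, "hand": 0.01},
  {"x": -0.02, "y": 0.02, "z": -0.16, "ax": 0, "ay": 0, "az": -0.1, "hand": 0.01},
  {"x": -0.045, "y": 0.045, "z": -0.16, "ax": 0, "ay": 0, "az": -0.2, "hand": 0.01},
  {"x": -0.07, "y": 0.07, "z": -0.16, "ax": 0, "ay": 0, "az": -0.3, "hand": 0.01},
  {"x": -0.095, "y": 0.095, "z": -0.16, "ax": 0, "ay": 0, "az": -0.4, "hand": 0.01},
  {"x": -0.12, "y": 0.12, "z": -0.16, "ax": 0, "ay": 0, "az": -0.5, "hand": 0.01},
  {"x": -0.1418, "y": 0.1386, "z": -0.16, "ax": 0, "ay": 0, "az": -0.534, "hand": 0.01},
  {"x": -0.1418, "y": 0.1386, "z": -0.16, "ax": 0, "ay": 0, "az": -0.534, "hand": 0.01},
])

```text
time: 4.55
eef_pos: [0.4409, 0.0991, 0.2011]
ee_rot: [[-0.265, 0.964, 0.0], [0.964, 0.265, -0.001], [-0.001, 0.0, -1.0]]
ft_force: [0.6, -0.5, -0.5]
grip_width: 0.0139
grasp_force: 78.6
```

Request:
carry_out([
  {"x": 0, "y": 0, "z": 0.01, "ax": 0, "ay": 0, "az": 0, "hand": 0.01},
  {"x": 0, "y": 0, "z": 0.025, "ax": 0, "ay": 0, "az": 0, "hand": 0.01},
  {"x": 0, "y": 0, "z": 0.03, "ax": 0, "ay": 0, "az": 0, "hand": 0.01},
  {"x": 0, "y": 0, "z": 0.03, "ax": 0, "ay": 0, "az": 0, "hand": 0.01},
  {"x": 0, "y": 0, "z": 0.03, "ax": 0, "ay": 0, "az": 0, "hand": 0.01},
])

```text
time: 5.05
eef_pos: [0.4398, 0.102, 0.1714]
ee_rot: [[-0.27, 0.963, 0.0], [0.963, 0.27, -0.0], [-0.0, 0.0, -1.0]]
ft_force: [0.2, 0.4, -0.5]
grip_width: 0.0147
grasp_force: 78.6
```

Run:
```python
from h import *
from workcell import readout
o=readout.get_obs(); print(o["eef_pos"].round(4),o["ee_rot"].round(3),o["grip_width"],o["ft_force"])
s=vision.read_camera("scene")[...,::-1]; t=vision.read_camera("top")[...,::-1]
cv2.imwrite("pics/s3.png",s);cv2.imwrite("pics/t3.png",t)
r=lambda i,x,y,w,h,k: cv2.resize(i[y:y+h,x:x+w],None,fx=k,fy=k,interpolation=cv2.INTER_CUBIC)
cv2.imwrite("pics/c3.png",np.hstack([r(s,262,125,76,100,6),r(t,255,163,68,100,5)[:600]]) if False else np.hstack([r(s,262,135,80,100,6),cv2.copyMakeBorder(r(t,248,170,64,90,5),0,150,0,0,0)]))
```

```text
[0.4398 0.102  0.1714] [[-0.27   0.963  0.   ]
 [ 0.963  0.27  -0.   ]
 [-0.     0.    -1.   ]] 0.0146811269471486 [ 0.24436658  0.35167069 -0.46929838]
```

View pics/c3.png

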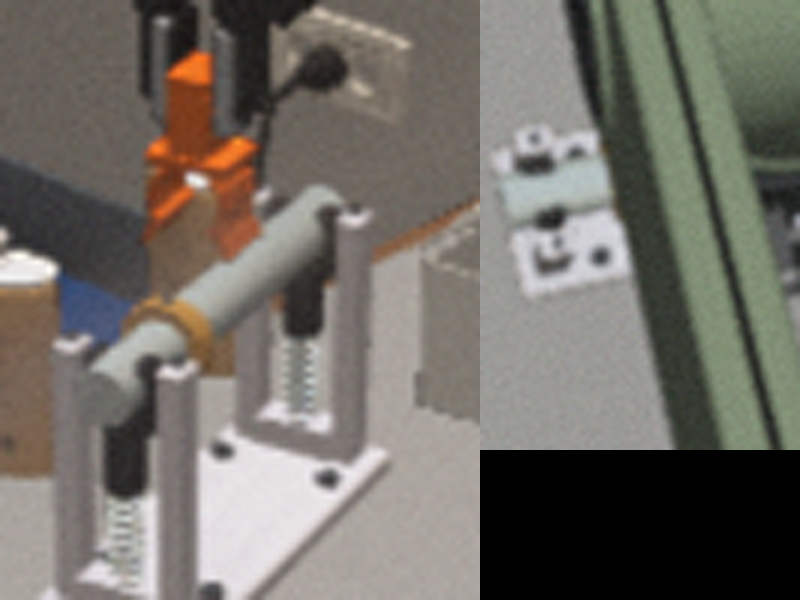

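The clip is upright above the pipe, at (205,110) in the crop. The collar is at (170,325), nearer the camera. The top view is hidden by the arm. I'll check the lateral alignment numerically by registering the scene view with the clip's known pose.

Run:
```python
from h import *
m=1e-3
off=np.array([262,135]); toc=lambda p:((p-off+.5)*6-.5).round(0)
qs=np.load("fit.npz")["qs"]
# clip as held: TCP at (.4398,.102,.1714); bore offset 1.6 mm
qk=np.array([.4398-.27*.0016,.102+.963*.0016,np.arctan2(.963,-.27)])
print("clip in stand x,y mm",(1e3*np.array([[np.cos(qs[2]),np.sin(qs[2])],[-np.sin(qs[2]),np.cos(qs[2])]])@(qk[:2]-qs[:2])).round(1))
L=np.array([[12,-8,46],[12,8,46],[-12,8,46],[-12,-8,46],[12,-15.5,17],[12,15.5,17],[-12,15.5,17],[-12,-15.5,17]])*m
print("clip pred",toc(proj("scene",T(qk,L,.1474))).tolist())
s=cv2.imread("pics/s3.png"); h=cv2.cvtColor(s,cv2.COLOR_BGR2HSV)
ora=cv2.inRange(h,(3,170,90),(14,255,255))[120:200,262:342]
for r in range(138,182,3):
    x=np.where(cv2.inRange(h,(3,160,80),(15,255,255))[r,270:320])[0]+270
    # pred row extents
    if len(x):print(r,x.min(),x.max(),end=" | ")
print()
# pipe silhouette in top0 and scene0: Lab profile across the pipe
for n,im in(("top",cv2.imread("pics/top0.png")),("scene",cv2.imread("pics/scene0.png"))):
    g=cv2.cvtColor(cv2.GaussianBlur(im,(3,3),0),cv2.COLOR_BGR2LAB).astype(np.float32)
    for x in(20,0,-20,-35):
        a=proj(n,T(qs,np.array([[x,-24,100],[x,24,100]])*m))
        t=np.linspace(0,1,49); P=a[0]+t[:,None]*(a[1]-a[0])
        # average over 9 samples along pipe
        pr=0
        b=proj(n,T(qs,np.array([[x+6,0,100]])*m))-proj(n,T(qs,np.array([[x-6,0,100]])*m))
        for k in np.linspace(-.5,.5,7):
            Q=(P+k*b).astype(np.float32); pr=pr+cv2.remap(g,Q[:,:1],Q[:,1:],cv2.INTER_LINEAR)[:,0]/7
        print(n,x,"a*",pr[::2,1].round(0).astype(int).tolist(),"L",pr[::2,0].round(0).astype(int).tolist())
```

```text
clip in stand x,y mm [13.4  0.4]
clip pred [[166.0, 72.0], [209.0, 81.0], [243.0, 56.0], [200.0, 47.0], [146.0, 149.0], [229.0, 167.0], [262.0, 140.0], [180.0, 123.0]]
144 293 296 | 147 290 296 | 150 290 296 | 153 290 296 | 156 290 296 | 159 287 304 | 162 288 303 | 165 287 303 | 168 287 299 | 171 287 303 | 174 301 301 | 
top 20 a* [128, 128, 129, 129, 129, 129, 128, 127, 125, 124, 124, 124, 124, 124, 125, 125, 126, 127, 128, 129, 129, 129, 129, 129, 129] L [149, 155, 172, 191, 200, 196, 182, 169, 169, 176, 181, 182, 182, 180, 176, 164, 150, 152, 175, 196, 204, 204, 204, 203, 203]
top 0 a* [128, 128, 129, 129, 129, 129, 128, 127, 125, 124, 124, 124, 124, 124, 124, 124, 125, 127, 128, 129, 129, 129, 129, 129, 129] L [149, 154, 170, 191, 202, 200, 187, 171, 166, 172, 177, 179, 180, 179, 176, 166, 153, 153, 174, 197, 206, 207, 206, 205, 204]
top -20 a* [128, 128, 129, 129, 129, 129, 129, 127, 125, 124, 124, 124, 124, 124, 124, 124, 125, 126, 128, 129, 129, 129, 129, 129, 129] L [148, 152, 166, 188, 202, 201, 186, 168, 161, 168, 174, 176, 177, 178, 175, 167, 154, 150, 170, 195, 206, 208, 
[... 629 characters left out ...]
27, 127, 127, 128, 128, 129, 130, 131, 131, 131, 130] L [104, 107, 110, 120, 139, 161, 176, 183, 184, 182, 179, 174, 166, 156, 144, 130, 116, 107, 105, 108, 112, 115, 115, 110, 97]
scene -20 a* [133, 133, 133, 132, 129, 128, 127, 126, 126, 126, 126, 126, 126, 127, 127, 127, 128, 128, 129, 129, 130, 129, 129, 128, 128] L [106, 109, 113, 122, 139, 160, 175, 182, 184, 182, 179, 174, 167, 158, 146, 132, 118, 106, 95, 82, 69, 58, 52, 49, 49]
scene -35 a* [133, 133, 133, 132, 130, 128, 127, 126, 126, 126, 126, 127, 127, 127, 127, 127, 127, 128, 128, 128, 129, 129, 129, 129, 130] L [111, 112, 114, 122, 138, 158, 173, 181, 182, 181, 178, 173, 167, 158, 147, 134, 120, 106, 91, 76, 64, 56, 53, 55, 67]
```

Both views agree that the pipe axis is within about 0.5 mm of the fit. I'll trim 0.6 mm sideways and come down to just above contact.

Request:
carry_out([
  {"x": 0, "y": 0.0006, "z": 0.005, "ax": 0, "ay": 0, "az": 0, "hand": 0.01},
  {"x": 0, "y": 0.0006, "z": 0.012, "ax": 0, "ay": 0, "az": 0, "hand": 0.01},
  {"x": 0, "y": 0.0006, "z": 0.02, "ax": 0, "ay": 0, "az": 0, "hand": 0.01},
  {"x": 0, "y": 0.0006, "z": 0.025, "ax": 0, "ay": 0, "az": 0, "hand": 0.01},
  {"x": 0, "y": 0.0006, "z": 0.028, "ax": 0, "ay": 0, "az": 0, "hand": 0.01},
  {"x": 0, "y": 0.0006, "z": 0.028, "ax": 0, "ay": 0, "az": 0, "hand": 0.01},
])

```text
time: 5.75
eef_pos: [0.4401, 0.1015, 0.1427]
ee_rot: [[-0.269, 0.963, -0.001], [0.963, 0.269, -0.0], [0.0, -0.001, -1.0]]
ft_force: [0.6, 0.3, -1.1]
grip_width: 0.0146
grasp_force: 78.6
```

Request:
carry_out([
  {"x": 0, "y": 0, "z": 0.002, "ax": 0, "ay": 0, "az": 0, "hand": 0.01},
  {"x": 0, "y": 0, "z": 0.004, "ax": 0, "ay": 0, "az": 0, "hand": 0.01},
  {"x": 0, "y": 0, "z": 0.006, "ax": 0, "ay": 0, "az": 0, "hand": 0.01},
  {"x": 0, "y": 0, "z": 0.008, "ax": 0, "ay": 0, "az": 0, "hand": 0.01},
  {"x": 0, "y": 0, "z": 0.008, "ax": 0, "ay": 0, "az": 0, "hand": 0.01},
])

```text
time: 6.25
eef_pos: [0.4406, 0.1016, 0.1354]
ee_rot: [[-0.269, 0.963, 0.001], [0.963, 0.269, 0.0], [-0.0, 0.001, -1.0]]
ft_force: [-0.2, -0.0, 2.2]
grip_width: 0.0141
grasp_force: 79.1
```

Request:
carry_out([
  {"x": 0, "y": 0, "z": 0.002, "ax": 0, "ay": 0, "az": 0, "hand": 0.01},
  {"x": 0, "y": 0, "z": 0.004, "ax": 0, "ay": 0, "az": 0, "hand": 0.01},
  {"x": 0, "y": 0, "z": 0.006, "ax": 0, "ay": 0, "az": 0, "hand": 0.01},
  {"x": 0, "y": 0, "z": 0.008, "ax": 0, "ay": 0, "az": 0, "hand": 0.01},
  {"x": 0, "y": 0, "z": 0.008, "ax": 0, "ay": 0, "az": 0, "hand": 0.01},
])

```text
time: 6.75
eef_pos: [0.4407, 0.1016, 0.1279]
ee_rot: [[-0.269, 0.963, 0.001], [0.963, 0.269, 0.0], [-0.0, 0.001, -1.0]]
ft_force: [-1.2, -0.7, 8.6]
grip_width: 0.0144
grasp_force: 79.9
```

Request:
carry_out([
  {"x": 0, "y": 0, "z": 0.002, "ax": 0, "ay": 0, "az": 0, "hand": 0.01},
  {"x": 0, "y": 0, "z": 0.004, "ax": 0, "ay": 0, "az": 0, "hand": 0.01},
  {"x": 0, "y": 0, "z": 0.006, "ax": 0, "ay": 0, "az": 0, "hand": 0.01},
  {"x": 0, "y": 0, "z": 0.006, "ax": 0, "ay": 0, "az": 0, "hand": 0.01},
])

```text
time: 7.15
eef_pos: [0.4408, 0.1016, 0.1223]
ee_rot: [[-0.269, 0.963, 0.001], [0.963, 0.269, 0.0], [-0.0, 0.001, -1.0]]
ft_force: [-2.7, -1.4, 12.1]
grip_width: 0.0146
grasp_force: 80.4
```

Request:
carry_out([
  {"x": 0, "y": -0.001, "z": 0.0, "ax": 0, "ay": 0, "az": 0, "hand": 0.01},
  {"x": 0, "y": -0.001, "z": 0.001, "ax": 0, "ay": 0, "az": 0, "hand": 0.01},
  {"x": 0, "y": -0.001, "z": 0.002, "ax": 0, "ay": 0, "az": 0, "hand": 0.01},
  {"x": 0, "y": -0.001, "z": 0.003, "ax": 0, "ay": 0, "az": 0, "hand": 0.01},
  {"x": 0, "y": -0.001, "z": 0.003, "ax": 0, "ay": 0, "az": 0, "hand": 0.01},
])

```text
time: 7.65
eef_pos: [0.4407, 0.1016, 0.1199]
ee_rot: [[-0.269, 0.963, 0.003], [0.963, 0.269, 0.001], [-0.0, 0.003, -1.0]]
ft_force: [-2.3, -0.2, 13.3]
grip_width: 0.0146
grasp_force: 80.6
```

Request:
carry_out([
  {"x": 0, "y": -0.0005, "z": 0.001, "ax": 0, "ay": 0, "az": 0, "hand": 0.01},
  {"x": 0, "y": -0.0005, "z": 0.002, "ax": 0, "ay": 0, "az": 0, "hand": 0.01},
  {"x": 0, "y": -0.0005, "z": 0.003, "ax": 0, "ay": 0, "az": 0, "hand": 0.01},
  {"x": 0, "y": -0.0005, "z": 0.003, "ax": 0, "ay": 0, "az": 0, "hand": 0.01},
])

```text
time: 8.05
eef_pos: [0.4407, 0.1016, 0.1172]
ee_rot: [[-0.268, 0.963, 0.005], [0.963, 0.268, 0.001], [-0.0, 0.005, -1.0]]
ft_force: [-1.3, 0.2, 15.8]
grip_width: 0.0146
grasp_force: 80.7
```

Request:
carry_out([
  {"x": 0, "y": 0, "z": 0.001, "ax": 0, "ay": 0, "az": 0, "hand": 0.01},
  {"x": 0, "y": 0, "z": 0.002, "ax": 0, "ay": 0, "az": 0, "hand": 0.01},
  {"x": 0, "y": 0, "z": 0.003, "ax": 0, "ay": 0, "az": 0, "hand": 0.01},
  {"x": 0, "y": 0, "z": 0.003, "ax": 0, "ay": 0, "az": 0, "hand": 0.01},
])

```text
time: 8.45
eef_pos: [0.4408, 0.1016, 0.1145]
ee_rot: [[-0.269, 0.963, 0.005], [0.963, 0.269, 0.001], [-0.0, 0.005, -1.0]]
ft_force: [-2.5, -0.7, 17.2]
grip_width: 0.0142
grasp_force: 80.9
```

Request:
carry_out([
  {"x": 0, "y": 0, "z": 0.001, "ax": 0, "ay": 0, "az": 0, "hand": 0.01},
  {"x": 0, "y": 0, "z": 0.002, "ax": 0, "ay": 0, "az": 0, "hand": 0.01},
  {"x": 0, "y": 0, "z": 0.002, "ax": 0, "ay": 0, "az": 0, "hand": 0.01},
])

```text
time: 8.75
eef_pos: [0.4409, 0.1016, 0.1126]
ee_rot: [[-0.268, 0.963, 0.005], [0.963, 0.268, 0.001], [-0.0, 0.005, -1.0]]
ft_force: [-2.3, 0.4, 17.4]
grip_width: 0.0144
grasp_force: 81.1
```

Request:
carry_out([
  {"x": 0, "y": 0, "z": 0.001, "ax": 0, "ay": 0, "az": 0, "hand": 0.01},
  {"x": 0, "y": 0, "z": 0.002, "ax": 0, "ay": 0, "az": 0, "hand": 0.01},
  {"x": 0, "y": 0, "z": 0.002, "ax": 0, "ay": 0, "az": 0, "hand": 0.01},
])

```text
time: 9.05
eef_pos: [0.4403, 0.1015, 0.1095]
ee_rot: [[-0.269, 0.963, 0.004], [0.963, 0.269, 0.001], [-0.0, 0.004, -1.0]]
ft_force: [-0.3, -0.6, 10.9]
grip_width: 0.0144
grasp_force: 80.2
```

The force fell from 17.4 to 10.9 N, so the clip has snapped on. I'll ease up and watch where the force reaches zero; it should be near TCP z 0.124 if the clip is home.

Request:
carry_out([
  {"x": 0, "y": 0, "z": -0.002, "ax": 0, "ay": 0, "az": 0, "hand": 0.01},
  {"x": 0, "y": 0, "z": -0.004, "ax": 0, "ay": 0, "az": 0, "hand": 0.01},
  {"x": 0, "y": 0, "z": -0.006, "ax": 0, "ay": 0, "az": 0, "hand": 0.01},
  {"x": 0, "y": 0, "z": -0.008, "ax": 0, "ay": 0, "az": 0, "hand": 0.01},
  {"x": 0, "y": 0, "z": -0.008, "ax": 0, "ay": 0, "az": 0, "hand": 0.01},
])

```text
time: 9.55
eef_pos: [0.4403, 0.1015, 0.117]
ee_rot: [[-0.269, 0.963, 0.003], [0.963, 0.269, 0.001], [-0.0, 0.003, -1.0]]
ft_force: [1.9, 1.1, 5.1]
grip_width: 0.0145
grasp_force: 79.6
```

Request:
carry_out([
  {"x": 0, "y": 0, "z": -0.002, "ax": 0, "ay": 0, "az": 0, "hand": 0.01},
  {"x": 0, "y": 0, "z": -0.004, "ax": 0, "ay": 0, "az": 0, "hand": 0.01},
  {"x": 0, "y": 0, "z": -0.004, "ax": 0, "ay": 0, "az": 0, "hand": 0.01},
])

```text
time: 9.85
eef_pos: [0.4403, 0.1015, 0.1207]
ee_rot: [[-0.269, 0.963, 0.003], [0.963, 0.269, 0.001], [-0.0, 0.003, -1.0]]
ft_force: [3.8, 0.4, 2.8]
grip_width: 0.0145
grasp_force: 79.1
```

The clip is home: the force extrapolates to zero at about 0.125. Next I slide along +tool x towards the collar and watch the axial force.

Request:
carry_out([
  {"x": 0, "y": 0.001, "z": -0.002, "ax": 0, "ay": 0, "az": 0, "hand": 0.01},
  {"x": 0, "y": 0.001, "z": -0.003, "ax": 0, "ay": 0, "az": 0, "hand": 0.01},
  {"x": 0, "y": 0.001, "z": -0.003, "ax": 0, "ay": 0, "az": 0, "hand": 0.01},
  {"x": 0.001, "y": 0.001, "z": -0.003, "ax": 0, "ay": 0, "az": 0, "hand": 0.01},
  {"x": 0.002, "y": 0.001, "z": -0.003, "ax": 0, "ay": 0, "az": 0, "hand": 0.01},
  {"x": 0.003, "y": 0.001, "z": -0.003, "ax": 0, "ay": 0, "az": 0, "hand": 0.01},
  {"x": 0.003, "y": 0.001, "z": -0.003, "ax": 0, "ay": 0, "az": 0, "hand": 0.01},
])

```text
time: 10.55
eef_pos: [0.4396, 0.1041, 0.1233]
ee_rot: [[-0.269, 0.963, 0.001], [0.963, 0.269, -0.001], [-0.001, 0.001, -1.0]]
ft_force: [4.9, -1.4, 1.1]
grip_width: 0.0142
grasp_force: 78.8
```

Request:
carry_out([
  {"x": 0.001, "y": 0, "z": 0, "ax": 0, "ay": 0, "az": 0, "hand": 0.01},
  {"x": 0.002, "y": 0, "z": 0, "ax": 0, "ay": 0, "az": 0, "hand": 0.01},
  {"x": 0.002, "y": 0, "z": 0, "ax": 0, "ay": 0, "az": 0, "hand": 0.01},
])

```text
time: 10.85
eef_pos: [0.4391, 0.106, 0.1233]
ee_rot: [[-0.269, 0.963, 0.001], [0.963, 0.269, -0.001], [-0.001, 0.001, -1.0]]
ft_force: [4.9, -1.3, -0.1]
grip_width: 0.0143
grasp_force: 78.8
```

Request:
carry_out([
  {"x": 0.001, "y": 0.001, "z": 0, "ax": 0, "ay": 0, "az": 0, "hand": 0.01},
  {"x": 0.002, "y": 0.001, "z": 0, "ax": 0, "ay": 0, "az": 0, "hand": 0.01},
  {"x": 0.002, "y": 0.001, "z": 0, "ax": 0, "ay": 0, "az": 0, "hand": 0.01},
])

```text
time: 11.15
eef_pos: [0.4388, 0.1076, 0.1231]
ee_rot: [[-0.269, 0.963, -0.001], [0.963, 0.269, -0.002], [-0.002, -0.001, -1.0]]
ft_force: [4.0, -3.9, 1.3]
grip_width: 0.0145
grasp_force: 78.8
```

Request:
carry_out([
  {"x": 0.001, "y": 0, "z": 0, "ax": 0, "ay": 0, "az": 0, "hand": 0.01},
  {"x": 0.002, "y": 0, "z": 0, "ax": 0, "ay": 0, "az": 0, "hand": 0.01},
  {"x": 0.002, "y": 0, "z": 0, "ax": 0, "ay": 0, "az": 0, "hand": 0.01},
])

```text
time: 11.45
eef_pos: [0.4388, 0.1079, 0.1232]
ee_rot: [[-0.271, 0.963, 0.001], [0.963, 0.271, -0.006], [-0.006, -0.001, -1.0]]
ft_force: [5.9, -11.1, 1.2]
grip_width: 0.0144
grasp_force: 78.9
```

The axial force jumped to 12 N after 6.6 mm of sliding, which matches the predicted collar contact. I'll relieve the load, open, and lift clear.

Request:
carry_out([
  {"x": -0.001, "y": 0, "z": 0, "ax": 0, "ay": 0, "az": 0, "hand": 0.01},
  {"x": -0.0015, "y": 0, "z": 0, "ax": 0, "ay": 0, "az": 0, "hand": 0.01},
  {"x": -0.0015, "y": 0, "z": 0, "ax": 0, "ay": 0, "az": 0, "hand": 0.01},
])

```text
time: 11.75
eef_pos: [0.4388, 0.1077, 0.1231]
ee_rot: [[-0.269, 0.963, -0.0], [0.963, 0.269, -0.003], [-0.003, -0.001, -1.0]]
ft_force: [3.8, -5.0, 1.3]
grip_width: 0.0145
grasp_force: 78.9
```

Request:
carry_out([
  {"x": 0, "y": 0, "z": 0, "ax": 0, "ay": 0, "az": 0, "hand": 0.04},
  {"x": 0, "y": 0, "z": 0, "ax": 0, "ay": 0, "az": 0, "hand": 0.04},
  {"x": 0, "y": 0, "z": 0, "ax": 0, "ay": 0, "az": 0, "hand": 0.04},
  {"x": 0, "y": 0, "z": 0, "ax": 0, "ay": 0, "az": 0, "hand": 0.04},
  {"x": 0, "y": 0, "z": 0, "ax": 0, "ay": 0, "az": 0, "hand": 0.04},
])

```text
time: 12.25
eef_pos: [0.4385, 0.109, 0.1231]
ee_rot: [[-0.269, 0.963, -0.001], [0.963, 0.269, -0.0], [0.0, -0.001, -1.0]]
ft_force: [-0.5, 0.6, -0.7]
grip_width: 0.0399
grasp_force: 0.0
```

Request:
carry_out([
  {"x": 0, "y": 0, "z": -0.01, "ax": 0, "ay": 0, "az": 0, "hand": 0.04},
  {"x": 0, "y": 0, "z": -0.03, "ax": 0, "ay": 0, "az": 0, "hand": 0.04},
  {"x": 0, "y": 0, "z": -0.06, "ax": 0, "ay": 0, "az": 0, "hand": 0.04},
  {"x": 0, "y": 0, "z": -0.09, "ax": 0, "ay": 0, "az": 0, "hand": 0.04},
  {"x": 0, "y": 0, "z": -0.11, "ax": 0, "ay": 0, "az": 0, "hand": 0.04},
  {"x": -0.05, "y": 0, "z": -0.12, "ax": 0, "ay": 0, "az": 0, "hand": 0.04},
  {"x": -0.1, "y": 0, "z": -0.12, "ax": 0, "ay": 0, "az": 0, "hand": 0.04},
  {"x": -0.15, "y": 0, "z": -0.12, "ax": 0, "ay": 0, "az": 0, "hand": 0.04},
  {"x": -0.2, "y": 0, "z": -0.12, "ax": 0, "ay": 0, "az": 0, "hand": 0.04},
  {"x": -0.2, "y": 0, "z": -0.12, "ax": 0, "ay": 0, "az": 0, "hand": 0.04},
])

```text
time: 13.25
eef_pos: [0.4939, -0.0886, 0.2439]
ee_rot: [[-0.263, 0.965, 0.002], [0.965, 0.263, -0.002], [-0.003, 0.001, -1.0]]
ft_force: [-0.1, 0.4, -0.6]
grip_width: 0.0396
grasp_force: 0.0
```

Run:
```python
from h import *
s=vision.read_camera("scene")[...,::-1]; t=vision.read_camera("top")[...,::-1]
r=lambda i,x,y,w,h,k: cv2.resize(i[y:y+h,x:x+w],None,fx=k,fy=k,interpolation=cv2.INTER_CUBIC)
cv2.imwrite("pics/c9.png",np.hstack([r(s,262,135,75,100,6),cv2.copyMakeBorder(r(t,246,173,70,70,5),0,250,0,0,0)]))
```

```text
(no output)
```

View pics/c9.png

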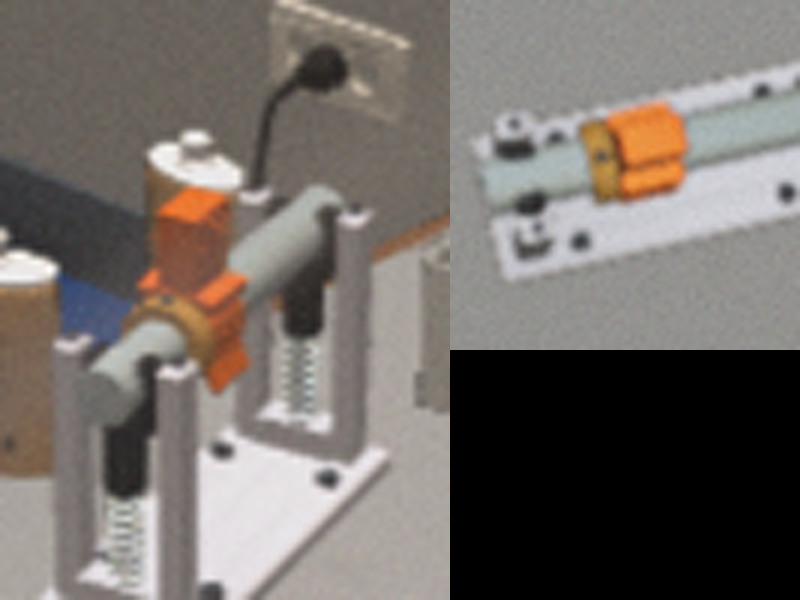

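The clip is seated on the pipe and upright, and its end touches the inner face of the collar: no gap shows at about (618,160) in the top crop. The pipe is back up and the gripper is clear. I'll hand in.

```bash
python3 -c "
from workcell import workorder
print(workorder.finish_job())"
```

```text
the job is handed in; nothing more can be done
None
```

The clip is snapped home on the pipe, up against the inner face of the brass collar. The gripper is clear of it, and I handed the job in after about 13 s of robot time; the hand-in gave no verdict.

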